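# Hold a plaster core in its V cradle ready for wedging

### The arm

A 6-joint arm with a two-finger parallel gripper is mounted at the origin on a cart in front of the work surface, level with it; the furniture and walls round the work are solid. World frame = base frame: x ahead of the robot, y to its left, z up, the work surface at z = 0. Lengths are in m, angles in rad, forces in N, time in s.
With the tool pointing down it reaches from about 0.375 to 0.75 m from the base axis. Payload 9 kg.
Tool frame: the origin (TCP) lies at the very end of the fingers, on their centre line; the grasp point (between the pads) lies 19 mm behind it; z points along the fingers, y is the line along which they close (so a half turn about z gives the same grasp; the last joint's range is limited). The gripper opens to 85 mm and grips with 20 to 120 N. Pads are 22 mm wide; open, the fingers measure 114 mm over their backs; the gripper's body (76 mm by 85 mm) begins 54 mm behind the grasp point. The pads swing forward as they close: fully open they stand 13 mm farther back than shut.
Start: joints at [0.951, 0.104, 0.097, 1.564, 0, 1.353], TCP at [0.235, 0.552, 0.231] pointing down, gripper open.
Joint ranges: [-2.99, 2.99], [-0.84, 1.86], [-1.1, 1.16], [-1.84, 2.11], [-1.51, 1.56], [-3.14, 3.14]. Speed limits (rad/s): [2.22, 2.22, 2.57, 3.14, 3.14, 3.14].

### API

Orientations are given as a unit quaternion [x, y, z, w].
In Python, from plant import r gives the robot as it stands. The module is installed in compiled form; this text tells all that it offers.
- The arm moves only by the shell command python3 -m inch 'ROWS'. ROWS is JSON, a list of rows, each an object of numbers: "x", "y", "z": the shift along the tool's x, y, z in mm; "yaw": the turn about the tool's z in degrees; "hand": the gripper command: -1 is shut, 1 is fully open, values between are in proportion. A call has 1 to 10 rows; each row shifts and turns the commanded pose from where the row before left it, along the tool's axes as they then stand; what a row does not reach is not made up. A row lasts 1/10 s, in which the tool goes at most 50 mm and 8.59 degrees, less where a joint would pass 70% of its speed; a pose out of reach is approached as far as the arm can. A call is refused whole if a number of a shift passes 50 or a number of a turn 8.59, either way. A call with a gripper value outside its range is refused whole. The fingers move at their own pace and stop on an object; the grip force is fixed at half the most. Time passes only in rows, so rows that do not move let the fingers close. It gives the time, the measured TCP pose, the force, the opening and the grip force at its end, in the units of the state.
- r.sense(): the state, without advancing time (a new reading comes with each control period).
- r.camera(name): name is "scene" or "top" or "wrist"; returns (picture, depth): 400x640x3 uint8, blue, green, red; 400x640 float32, m along the optical axis (not along the pixel's ray), 0 where there is no reading.
- r.calibration(name): a dict with "mtx" (3x3 intrinsics, pixels), "k1" (the pictures are not rectified: a ray, as slopes to the right and down, at radius r is drawn at 1 + k1 r^2 times it, then the intrinsics apply), "R" (3x3) and "t" (3): a world point X has camera coordinates R X + t. Camera axes: x right, y down, z forward; pixel columns grow to the right and rows downward; lengths in m; the calibration is good to about 2 mm. A picture is of the moment at which its call begins: read the wrist's pose just before it. calibration takes no time and is no camera call; for the wrist camera it gives the pose at the moment of the call.
- r.close_job(): hands the job in; it is judged then, once.
The state is a dict: "t": time; "qpos": joint angles; "qvel": joint speeds; "joint_torque": joint torques, N m; "tcp_pos": TCP position; "eef_rot": TCP orientation; "contact_force": force on the tool from outside, world axes, zero at the start; "ft_torque": the same for the moment, N m; "grip_width": finger opening in m; "grasp_force": force on a finger pad.
Only numpy, scipy, OpenCV 4.12 (cv2) and the standard library are available. Lean on these libraries where they do the work, as an engineer would, in place of code of your own. Each camera call takes 0.05 s, during which the arm holds its last target. There are 200 camera calls.

### The job

A colleague is about to wedge the plaster core fast in its V cradle: first lay exactly two of the three hardwood wedges flat in the shallow wooden tray, ready for them, and leave the third where it lies. Then pick up the round plaster core, lay it (do not drop it) lengthwise and centred in both V saddles and keep it pressed down onto both sloping faces with a steady push of about one kilo (10 N), not so hard that the plaster is crushed. Finish while still holding it pressed, and do not disturb the sanding block, the tape roll or the test tile.

Things in the scene. Friction and masses are not known exactly. Their poses are not given: they have to be found in the camera images.
- core: plain white plaster cylinder, 36 mm diameter, 140 mm long, about 0.18 kg, starts lying on its side on the table and can roll; origin at its centre on the axis, x along the axis (either way round; y and z turn as it rolls)
- cradle: V cradle fixed to the table: plywood foot 136 x 92 x 12 mm, two hardwood saddles, each 20 mm thick in x, 68 mm wide, 59 mm high, centred at x = -55 and +55 mm (90 mm gap between for fingers). Each has a steel-lined 90 degree V whose bottom line runs along x at y = 0, z = 32 mm; the seated core's axis is at z = 57.5 mm. Origin: underside centre of the foot, z up
- flank_left: the halves of both saddles on the cradle's +y side, with their 45 degree steel faces; fixed to the cradle, same origin and axes as the cradle
- flank_right: the halves of both saddles on the cradle's -y side, with their 45 degree steel faces; fixed to the cradle, same origin and axes as the cradle
- tray: shallow open wooden tray fixed to the table, 180 (x) x 130 (y) x 22 mm high outside, walls and floor 6 mm thick, inside 168 x 118 mm; origin at the centre of its underside, z up
- wedge_1: hardwood wedge, 26 mm wide (its x) by 90 mm long (its y), top sloping along its length from about 22 mm high at the thick end down to a thin edge at the other; upright flat sides; starts flat on the table; origin at the centre of its underside, z up, so its top there is about 11 mm up. The three wedges are alike but for width
- wedge_2: hardwood wedge, 29 mm wide (its x) by 90 mm long (its y), top sloping along its length from about 22 mm high at the thick end down to a thin edge at the other; upright flat sides; starts flat on the table; origin at the centre of its underside, z up, so its top there is about 11 mm up. The three wedges are alike but for width
- wedge_3: hardwood wedge, 32 mm wide (its x) by 90 mm long (its y), top sloping along its length from about 22 mm high at the thick end down to a thin edge at the other; upright flat sides; starts flat on the table; origin at the centre of its underside, z up, so its top there is about 11 mm up. The three wedges are alike but for width
- sanding_block: bystander: cork sanding block 66 x 110 x 31 mm lying on the table near the robot; origin at its underside centre
- tape_roll: bystander: roll of masking tape 104 mm across, 25 mm high, lying flat left of the tray; origin at its underside centre
- test_tile: bystander: small cast plaster tile 39 x 48 x 17 mm lying at the far side of the table; origin at its underside centre
Mind the look-alikes: they are no part of the job. What is shaped like the wedge_3 but blue is not meant.

How it is judged:
By the outcome, as a careful person would: the job done as asked, in the order asked, and still so for the second after the job is handed in, while the arm keeps its last pose, push and grip.
It also fails if it takes over 72 s, if anything falls off the work surface, if the arm or the gripper's body presses on something with over 40 N, if the wrist force passes 120 N, or if a joint passes its speed limit or range.

## Working session

There is one attempt and no reset: what is moved stays moved. The work goes in short steps, Python scripts to look and compute and a shell command to move; the robot and the scene stay as the last step left them, time stands still between calls to the robot, and variables do not carry over. Pictures are saved under pics/ and viewed, at most 10 in all, crops included, and the job is handed in when it is done.

```bash
mkdir -p pics; python3 - <<'E'
from plant import r
import cv2,numpy as np
s=r.sense();print({k:np.round(v,3).tolist() for k,v in s.items()})
for n in("top","scene"):
    p,d=r.camera(n);cv2.imwrite(f"pics/{n}0.png",p);np.savez(f"{n}0.npz",p=p,d=d)
    c=r.calibration(n);print(n,{k:np.round(v,4).tolist() for k,v in c.items()}, (d>0).mean())
E
```

```text
{'t': 0.0, 'qpos': [0.951, 0.105, 0.096, 1.564, -0.0, 1.353], 'qvel': [0.0, -0.001, 0.001, 0.001, -0.001, -0.001], 'joint_torque': [0.001, -55.693, 50.364, 0.017, -0.0, -0.0], 'tcp_pos': [0.234, 0.552, 0.231], 'eef_rot': [0.2, 0.98, -0.001, -0.0], 'contact_force': [0.581, -1.14, 0.727], 'ft_torque': [0.022, 0.004, 0.0], 'grasp_force': 0.0, 'grip_width': 0.085}
top {'mtx': [[430.4497, 0.0, 321.1675], [0.0, 430.4497, 204.0698], [0.0, 0.0, 1.0]], 'k1': -0.0796, 'R': [[-0.0006, -1.0, 0.0025], [-0.9823, 0.0002, -0.1875], [0.1875, -0.0026, -0.9823]], 't': [0.2805, 0.519, 1.0151]} 0.99576171875
scene {'mtx': [[512.6983, 0.0, 321.0291], [0.0, 512.6983, 194.0003], [0.0, 0.0, 1.0]], 'k1': -0.0181, 'R': [[0.7791, -0.6267, 0.0183], [-0.4721, -0.6056, -0.6406], [0.4125, 0.4904, -0.7677]], 't': [-0.2287, 0.4378, 0.8883]} 0.99594921875
```

View pics/top0.png

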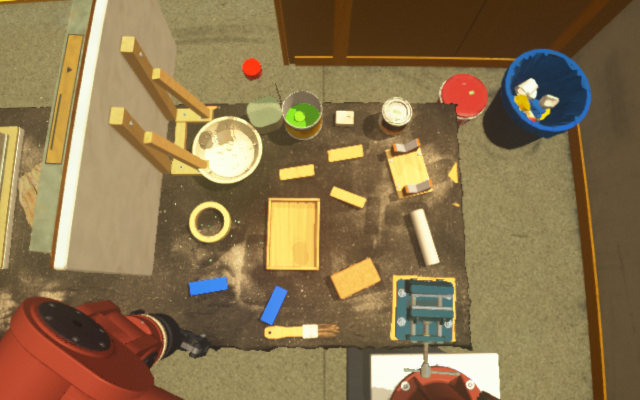

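View pics/scene0.png

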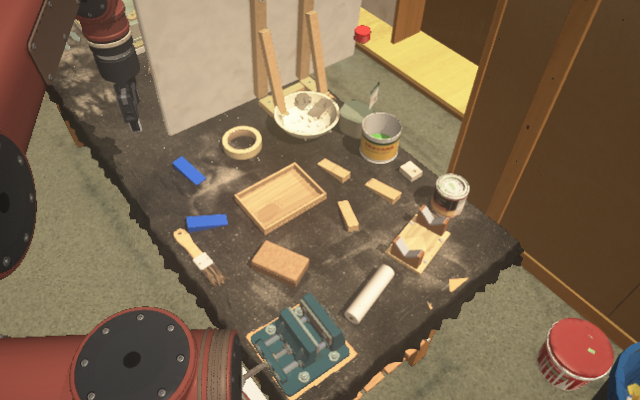

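Wedges (top view): wood-coloured at (297,172), (346,153) and (348,197). The blue look-alikes at (208,286) and (273,305) are not meant, and the cork block at (356,278) is a bystander. The core is the white cylinder at (424,237), the tray is at (293,233) and the cradle at (409,170). The tile is at (344,118) and the tape at (210,222).

```bash
cat > h.py <<'E'
import numpy as np,cv2
from plant import r
def rays(c,uv):
    k=c["k1"];K=np.array(c["mtx"]);uv=np.asarray(uv,float).reshape(-1,1,2)
    return cv2.undistortPoints(uv,K,np.array([k,0,0,0.]),).reshape(-1,2)
def world(c,uv,d):
    n=rays(c,uv);P=np.c_[n,np.ones(len(n))]*np.asarray(d).reshape(-1,1)
    return (P-np.array(c["t"]))@np.array(c["R"])
def plane(c,uv,z):
    n=rays(c,uv);R=np.array(c["R"]);D=np.c_[n,np.ones(len(n))]@R;o=-R.T@np.array(c["t"])
    return o+D*((z-o[2])/D[:,2])[:,None]
def cloud(c,d):
    h,w=d.shape;u,v=np.meshgrid(np.arange(w),np.arange(h))
    return world(c,np.c_[u.ravel(),v.ravel()],d.ravel()).reshape(h,w,3)
def rect(P):
    (cx,cy),(a,b),th=cv2.minAreaRect((P[:,:2]*1000).astype(np.float32))
    if a<b:a,b,th=b,a,th+90
    return np.round([cx,cy,a,b,(th+90)%180-90],1)
E
python3 - <<'E'
from h import *
for n in("top","scene"):
    z=np.load(n+"0.npz");c=r.calibration(n);W=cloud(c,z["d"]);
    print(n)
    X,Y,Z=W[...,0],W[...,1],W[...,2]
    on=(X>.3)&(X<.85)&(Y>-.15)&(Y<.5)
    print("table z",np.median(Z[on&(abs(Z)<.02)]),np.std(Z[on&(abs(Z)<.01)]))
    m=(on&(Z>.006)&(Z<.12)&(z["d"]>0)).astype(np.uint8)
    N,L,st,ce=cv2.connectedComponentsWithStats(m,connectivity=4)
    for i in range(1,N):
        if st[i,4]<60:continue
        P=W[L==i];print(np.round(ce[i]),st[i,4],rect(P),"z",np.round(np.percentile(P[:,2],[5,50,95])*1000,1),"bgr",np.median(z["p"][L==i],0))
E
```

```text
top
table z 0.0011979498282128171 0.002806940526256209
[275. 125.] 3795 [717.6 421.4 291.8 152.5 -54.1] z [10.9 41.9 78.1] bgr [ 99. 172. 172.]
[394. 115.] 981 [753.   89.7  78.2  77.5 -69.6] z [17.6 71.8 77.8] bgr [161. 215. 230.]
[345. 118.] 263 [760.6 217.9  45.7  38.9  89.8] z [ 9.7 17.1 20.5] bgr [185. 242. 253.]
[408. 169.] 1899 [616.   52.9 136.7  94.6  13.3] z [ 9.  13.4 57. ] bgr [126. 227. 251.]
[348. 153.] 379 [661.4 213.2  84.7  33.9 -81.6] z [ 7.  14.1 22. ] bgr [113. 232. 254.]
[299. 172.] 348 [610.7 343.   87.6  31.2 -85.2] z [ 6.6 14.3 21.8] bgr [112. 231. 254.]
[350. 198.] 320 [543.  209.5  84.   26.6  66.4] z [ 7.  14.1 21. ] bgr [115. 233. 254.]
[292. 235.] 989 [450.9 352.6 177.8 134.   -1.3] z [ 6.4 18.6 24.2] bgr [ 98. 207. 249.]
[424. 237.] 802 [440.2  21.3 138.3  37.1  15.8] z [21.4 33.  37.6] bgr [190.5 237.  250. ]
[355. 277.] 1167 [340.1 196.6 110.   68.  -65.7] z [26.  29.9 33.5] bgr [ 93. 200. 250.]
[423. 287.] 835 [318.2  24.  141.8  38.5  88.7] z [11.3 74.2 85.8] bgr [104. 112.  76.]
scene
table z 0.0023298194825118125 0.0026113047179494677
[361. 129.] 3
[... 258 characters left out ...]
7. 200.] 2199 [449.8 349.5 181.8 134.5  -1.1] z [ 6.3  9.9 23.9] bgr [128. 188. 236.]
[429. 224.] 3677 [668.1  65.5 249.6  93.6  13.7] z [10.7 31.9 75.4] bgr [140. 189. 217.]
[385. 191.] 347 [660.4 213.1  84.3  33.2 -81.5] z [ 6.6 13.1 23.1] bgr [143. 213. 247.]
[298. 194.] 72 [487.5 336.1  43.   30.6 -71.7] z [6.2 7.1 9.5] bgr [137. 203. 244.]
[349. 216.] 335 [543.6 208.7  87.7  26.9  65.2] z [ 7.1 15.2 24. ] bgr [144. 213. 248.]
[282. 262.] 1489 [337.4 195.4 110.5  68.5 -65. ] z [13.5 31.3 34.3] bgr [123. 179. 233.]
[369. 293.] 1115 [438.5  21.  142.5  36.3  15.9] z [19.5 34.1 39. ] bgr [205. 235. 249.]
[328. 324.] 870 [325.9  12.2 123.7  52.   89.4] z [12.3 83.9 87.6] bgr [106. 112.  89.]
```

```bash
python3 - <<'E'
from h import *
for n in("top","scene"):
    z=np.load(n+"0.npz");c=r.calibration(n);W=cloud(c,z["d"]);hsv=cv2.cvtColor(z["p"],cv2.COLOR_BGR2HSV)
    wood=((hsv[...,2]>130)&(hsv[...,1]>60)&(hsv[...,0]<35)).astype(np.uint8)
    N,L,st,ce=cv2.connectedComponentsWithStats(wood,connectivity=4)
    for g in((543,209),(610,341),(661,213),(616,53)):
        i=max((i for i in range(1,N) if st[i,4]>150),key=lambda i:-np.hypot(*(np.median(W[L==i][:,:2]*1000,0)-g)))
        P=W[L==i];P=P[abs(P[:,2])<.08];q=rect(P);a=np.radians(q[4]);s=((P[:,:2]*1000-q[:2])@[np.cos(a),np.sin(a)])
        pf=np.polyfit(s,P[:,2]*1000,1)
        print(n,g,q,"n",st[i,4],"slope",np.round(pf,3))
p=np.load("top0.npz")["p"]
cv2.imwrite("pics/crop.png",cv2.resize(p[90:280,240:480],None,fx=3,fy=3,interpolation=cv2.INTER_CUBIC))
E
```

```text
top (543, 209) [521.  214.1 107.3  89.2  72.7] n 661 slope [0.024 7.374]
top (610, 341) [613.6 342.1  99.8  37.3 -83.6] n 450 slope [ 0.156 11.704]
top (661, 213) [665.8 215.5  97.8  42.  -82.6] n 503 slope [ 0.155 11.358]
top (616, 53) [458.3  81.9  40.6  34.1 -71.9] n 151 slope [0.016 0.328]
scene (543, 209) [541.4 211.7 108.7  35.9  64.6] n 403 slope [-0.077 12.297]
scene (610, 341) [617.2 344.3  97.2  48.3 -85.6] n 391 slope [ 0.143 10.619]
scene (661, 213) [666.6 220.4  95.2  50.9 -78.8] n 473 slope [ 0.13  10.044]
scene (616, 53) [614.2  83.7 275.8 262.9 -47.4] n 3645 slope [ 0.016 10.043]
```

View pics/crop.png

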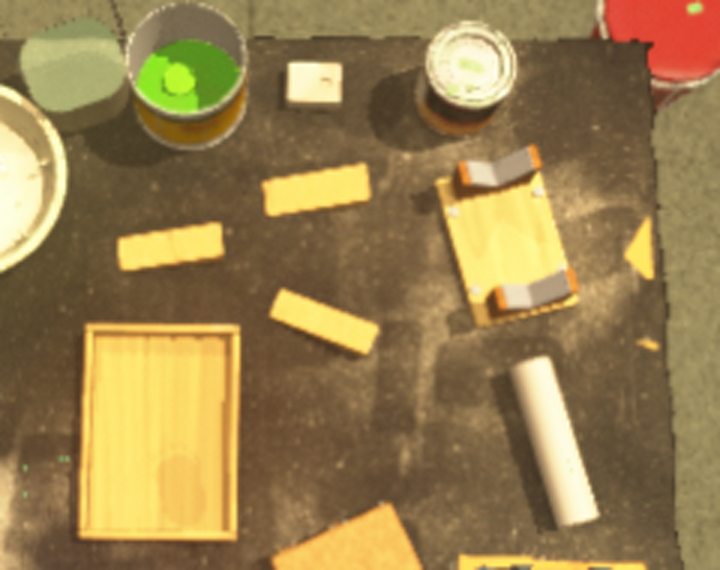

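The crop confirms three plain wood wedges at crop (170,246), (317,189) and (323,321), the core at (553,440) and the cradle at (508,240). I'll take the wedges at (170,246) and (323,321).

```bash
python3 -m inch '[{"x":-17,"y":-40},{"x":-17,"y":-40},{"x":-17,"y":-40},{"x":-17,"y":-40},{"x":-17,"y":-40}]'; python3 -m inch '[{"x":-43,"y":18},{"x":-43,"y":18},{"x":-43,"y":18},{"x":-43,"y":18},{"x":-43,"y":18},{"x":-43,"y":18},{"x":-43,"y":18},{"x":-43,"y":18}]';python3 -m inch '[{"yaw":8.5},{"yaw":8.5},{"yaw":8.5},{"yaw":8.5},{"yaw":8.5},{"yaw":8.5},{"yaw":8.5},{"x":0}]'
cat >> h.py <<'E'
def dirs(p=True):
    from scipy.spatial.transform import Rotation as Ro
    s=r.sense();M=Ro.from_quat(s["eef_rot"]).as_matrix();t=np.array(s["tcp_pos"])*1000
    if p:print("t",round(s["t"],1),"tcp",t.round(1),"ydir",np.degrees(np.arctan2(M[1,1],M[0,1])).round(1),"F",np.round(s["contact_force"],1),"w",round(s["grip_width"]*1000,1),"tilt",np.round(M[:,2],3),"q6",np.round(s["qpos"],2)[[0,4,5]])
    return t,M
def go(tx,ty,tz=None):
    "tool-axes shift to reach target (mm)"
    t,M=dirs();d=np.array([tx,ty,t[2] if tz is None else tz])-t;print("shift tool",(M.T@d).round(1))
def wrist(name):
    c=r.calibration("wrist");p,d=r.camera("wrist");cv2.imwrite(f"pics/{name}.png",p);W=cloud(c,d);np.savez(name+".npz",p=p,d=d,W=W);return c,p,d,W
def blobs(W,p,zmin=.006,zmax=.03,nmin=300):
    m=((W[...,2]>zmin)&(W[...,2]<zmax)).astype(np.uint8)
    N,L,st,ce=cv2.connectedComponentsWithStats(m,connectivity=4)
    for i in range(1,N):
        if st[i,4]<nmin:continue
        P=W[L==i];q=rect(P);a=np.radians(q[4]);s=((P[:,:2]*1000-q[:2])@[np.cos(a),np.sin(a)])
        print(ce[i].round(),st[i,4],q,"z95",round(np.percentile(P[:,2],95)*1000,1),"slope",np.polyfit(s,P[:,2]*1000,1).round(3),np.median(p[L==i],0))
E
python3 - <<'E'
from h import *
dirs();c,p,d,W=wrist("w1");blobs(W,p);print(np.median(d[d>0]))
E
```

```text
t 0.1 tcp [234.4 552.  230.6] ydir 67.0 F [ 0.5  0.6 -1. ] w 85.2 tilt [-0.001 -0.001 -1.   ] q6 [0.95 0.   1.35]
[304. 150.] 407 [207.5 545.7  36.4  29.  -37.5] z95 8.1 slope [-0.015  6.88 ] [100. 126. 143.]
[125. 224.] 3712 [206.2 329.7 181.4  33.2 -88.3] z95 11.8 slope [7.000e-03 9.521e+00] [226. 255. 255.]
[506. 245.] 898 [404.4 705.5 136.9  26.8 -12.9] z95 28.9 slope [-1.1000e-02  1.8499e+01] [194. 230. 243.]
[361. 233.] 2215 [315.2 564.4  82.9  32.8 -79.8] z95 21.4 slope [-0.182 13.566] [255. 223. 114.]
[201. 240.] 1505 [266.9 398.1  84.3  32.4 -22.9] z95 21.8 slope [-0.146 13.655] [255. 219. 109.]
[234. 340.] 2141 [390.2 375.1  83.   68.7  88.9] z95 22.5 slope [ 0.098 11.202] [195. 254. 255.]
[397. 330.] 1648 [448.1 563.7  90.5  51.   73.8] z95 25.5 slope [1.7000e-02 2.0527e+01] [212. 255. 255.]
0.38294643$[0]: bad value
$[0]: bad value
$[0]: bad value
```

View pics/w1.png

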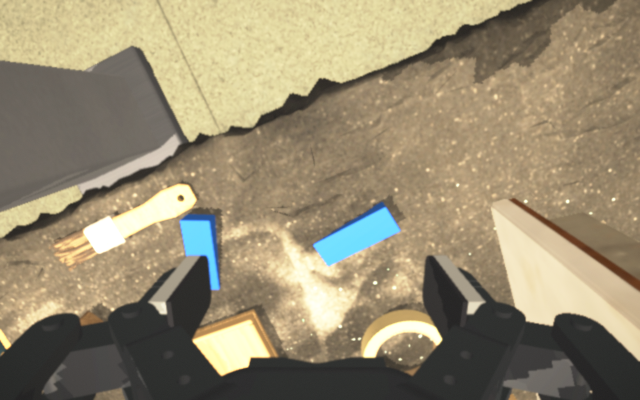

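The moves were refused, because each row needs all five keys. The picture shows the blue look-alikes at (360,235) and (200,250), with the tray edge at (235,345).

```bash
python3 -m inch '[{"x":-17,"y":-40,"z":0,"yaw":0,"hand":1},{"x":-17,"y":-40,"z":0,"yaw":0,"hand":1},{"x":-17,"y":-40,"z":0,"yaw":0,"hand":1},{"x":-17,"y":-40,"z":0,"yaw":0,"hand":1},{"x":-17,"y":-40,"z":0,"yaw":0,"hand":1}]' && python3 -m inch '[{"x":-43,"y":18,"z":0,"yaw":0,"hand":1},{"x":-43,"y":18,"z":0,"yaw":0,"hand":1},{"x":-43,"y":18,"z":0,"yaw":0,"hand":1},{"x":-43,"y":18,"z":0,"yaw":0,"hand":1},{"x":-43,"y":18,"z":0,"yaw":0,"hand":1},{"x":-43,"y":18,"z":0,"yaw":0,"hand":1},{"x":-43,"y":18,"z":0,"yaw":0,"hand":1},{"x":0,"y":0,"z":0,"yaw":8.5,"hand":1},{"x":0,"y":0,"z":0,"yaw":8.5,"hand":1},{"x":0,"y":0,"z":0,"yaw":8.5,"hand":1}]' && python3 -m inch '[{"x":0,"y":0,"z":0,"yaw":8.5,"hand":1},{"x":0,"y":0,"z":0,"yaw":8.5,"hand":1},{"x":0,"y":0,"z":0,"yaw":8.5,"hand":1},{"x":0,"y":0,"z":0,"yaw":8.5,"hand":1},{"x":0,"y":0,"z":0,"yaw":0,"hand":1},{"x":0,"y":0,"z":0,"yaw":0,"hand":1}]'
python3 - <<'E'
from h import *
dirs();c,p,d,W=wrist("w2");blobs(W,p);go(612,332,60)
E
```

```text
t: 0.65
tcp_pos: [0.2342, 0.3334, 0.2309]
eef_rot: [0.199, 0.98, -0.0, -0.0]
contact_force: [0.5, -0.9, 1.0]
grip_width: 0.0855
grasp_force: 0.0
t: 1.65
tcp_pos: [0.5612, 0.3329, 0.2302]
eef_rot: [0.414, 0.91, -0.001, -0.001]
contact_force: [0.1, 0.5, -0.7]
grip_width: 0.0854
grasp_force: 0.0
t: 2.25
tcp_pos: [0.5609, 0.3331, 0.2311]
eef_rot: [0.658, 0.753, -0.0, -0.0]
contact_force: [0.2, 0.6, -0.1]
grip_width: 0.0854
grasp_force: 0.0
t 2.2 tcp [560.9 333.1 231.1] ydir 7.7 F [ 0.2  0.6 -0.1] w 85.4 tilt [-0. -0. -1.] q6 [0.34 0.   1.77]
[455.  28.] 8066 [665.4 478.2 144.3  63.1   9. ] z95 25.6 slope [ 0.026 15.436] [198. 244. 250.]
[35. 67.] 2683 [268.1 397.3  83.8  33.5 -23.9] z95 19.7 slope [-0.179 13.641] [221. 121.  54.]
[204. 135.] 18673 [446.8 350.5 180.8 130.6  -1.2] z95 22.6 slope [-3.0000e-03  1.0399e+01] [122. 209. 248.]
[492. 111.] 595 [724.4 411.   70.4  11.9 -64.6] z95 29.0 slope [1.000e-02 1.953e+01] [52. 70. 79.]
[365. 170.] 2324 [608.2 340.7  83.6  29.6 -84.3] z95 21.4 slope [ 0.193 13.802] [138. 231. 253.]
[465. 182.] 759 [719.3 338.8  94.7  36.   70.6] z95 29.0 slope [3.000e-03 1.922e+01] [ 19.  88. 115.]
[516. 209.] 3942 [770.2 322.5  92.8  57.   80.8] z95 27.1 slope [1.3000e-02 1.7896e+01] [ 58. 136.  96.]
[116. 250.] 1760 [350.1 221.1 119.8  54.6 -36.5] z95 29.5 slope [-1.9000e-02  2.0289e+01] [ 49.  81. 113.]
[284. 278.] 1712 [540.3 208.7  83.2  26.5  65.8] z95 21.3 slope [-0.19  13.861] [142. 234. 253.]
[390. 287.] 2043 [659.1 213.7  83.7  32.5 -83.9] z95 21.3 slope [ 0.19  13.665] [138. 232. 253.]
[485. 280.] 366 [763.4 236.6  40.8  18.  -37.1] z95 18.4 slope [ 0.162 15.422] [192. 236. 247.]
[ 10. 332.] 626 [217.7  75.7  48.3  40.9  86.8] z95 20.5 slope [-0.049 13.299] [103. 104.  67.]
t 2.3 tcp [560.9 333.2 231.1] ydir 7.7 F [-0.5 -0.5 -0.2] w 85.2 tilt [-0. -0. -1.] q6 [0.34 0.   1.77]
shift tool [ -8.   50.5 171.1]
```

```bash
python3 -m inch '[{"x":0,"y":0,"z":0,"yaw":2,"hand":0.5},{"x":-2,"y":48,"z":0,"yaw":0,"hand":0.5},{"x":0,"y":0,"z":45,"yaw":0,"hand":0.5},{"x":0,"y":0,"z":45,"yaw":0,"hand":0.5},{"x":0,"y":0,"z":45,"yaw":0,"hand":0.5},{"x":0,"y":0,"z":45,"yaw":0,"hand":0.5},{"x":0,"y":0,"z":20,"yaw":0,"hand":0.5},{"x":0,"y":0,"z":15,"yaw":0,"hand":0.5},{"x":0,"y":0,"z":10,"yaw":0,"hand":0.5},{"x":0,"y":0,"z":0,"yaw":0,"hand":0.5}]' && python3 -c "
from h import *
go(609,336,5)"
```

```text
t: 3.3
tcp_pos: [0.6087, 0.3357, 0.0057]
eef_rot: [0.672, 0.74, -0.0, -0.0]
contact_force: [-0.4, 0.6, 1.0]
grip_width: 0.0642
grasp_force: 0.0
t 3.3 tcp [608.7 335.7   5.7] ydir 5.5 F [-0.4  0.6  1. ] w 64.2 tilt [-0.001 -0.    -1.   ] q6 [0.32 0.   1.79]
shift tool [0.3 0.3 0.7]
```

```bash
python3 -m inch '[{"x":0,"y":0,"z":2,"yaw":0,"hand":-1},{"x":0,"y":0,"z":0,"yaw":0,"hand":-1},{"x":0,"y":0,"z":0,"yaw":0,"hand":-1},{"x":0,"y":0,"z":0,"yaw":0,"hand":-1},{"x":0,"y":0,"z":0,"yaw":0,"hand":-1},{"x":0,"y":0,"z":0,"yaw":0,"hand":-1},{"x":0,"y":0,"z":0,"yaw":0,"hand":-1}]'
```

```text
t: 4.0
tcp_pos: [0.61, 0.3362, 0.0061]
eef_rot: [0.672, 0.74, 0.001, 0.001]
contact_force: [-0.2, 0.4, 7.5]
grip_width: 0.0274
grasp_force: 59.8
```

```bash
python3 -m inch '[{"x":0,"y":0,"z":-20,"yaw":0,"hand":-1},{"x":0,"y":0,"z":-40,"yaw":7,"hand":-1},{"x":1,"y":-42,"z":0,"yaw":0,"hand":-1},{"x":1,"y":-42,"z":0,"yaw":0,"hand":-1},{"x":2,"y":-41,"z":0,"yaw":0,"hand":-1},{"x":0,"y":0,"z":0,"yaw":0,"hand":-1},{"x":0,"y":0,"z":0,"yaw":0,"hand":-1}]' && python3 -c "
from h import *
dirs();go(485,343,13.5)
c,p,d,W=wrist('w3')"
```

```text
t: 4.7
tcp_pos: [0.4836, 0.3434, 0.0648]
eef_rot: [0.716, 0.698, 0.0, 0.0]
contact_force: [0.9, -0.2, -0.6]
grip_width: 0.0273
grasp_force: 59.4
t 4.7 tcp [483.6 343.4  64.8] ydir -1.5 F [ 0.9 -0.2 -0.6] w 27.3 tilt [ 0.001  0.    -1.   ] q6 [ 0.4  -0.    1.99]
t 4.7 tcp [483.6 343.4  64.8] ydir -1.5 F [ 0.9 -0.2 -0.6] w 27.3 tilt [ 0.001  0.    -1.   ] q6 [ 0.4  -0.    1.99]
shift tool [-0.4  1.4 51.3]
```

View pics/w3.png

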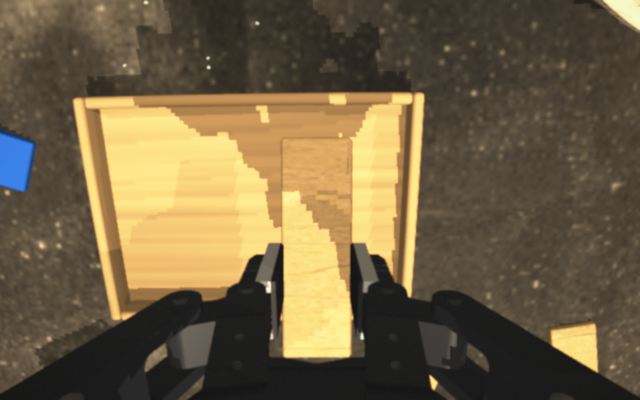

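The held wedge spans columns 283-352 and is parallel to the tray. Its thin end is at row 138, inside the far wall at row 100. Lowering now.

```bash
python3 -m inch '[{"x":0,"y":1,"z":25,"yaw":0,"hand":-1},{"x":0,"y":0,"z":15,"yaw":0,"hand":-1},{"x":0,"y":0,"z":8,"yaw":0,"hand":-1},{"x":0,"y":0,"z":3,"yaw":0,"hand":-1},{"x":0,"y":0,"z":1,"yaw":0,"hand":-1},{"x":0,"y":0,"z":0,"yaw":0,"hand":-1}]'
```

```text
t: 5.35
tcp_pos: [0.4856, 0.3432, 0.0129]
eef_rot: [0.716, 0.698, 0.0, 0.0]
contact_force: [-0.2, -0.0, 0.7]
grip_width: 0.0268
grasp_force: 59.4
```

```bash
python3 -m inch '[{"x":0,"y":0,"z":0.7,"yaw":0,"hand":-1},{"x":0,"y":0,"z":0,"yaw":0,"hand":-1}]'; python3 -m inch '[{"x":0,"y":0,"z":0.7,"yaw":0,"hand":-1},{"x":0,"y":0,"z":0,"yaw":0,"hand":-1}]'
```

```text
t: 5.55
tcp_pos: [0.4854, 0.3432, 0.0121]
eef_rot: [0.716, 0.698, 0.0, 0.0]
contact_force: [0.6, -0.3, -0.4]
grip_width: 0.0272
grasp_force: 59.4
t: 5.75
tcp_pos: [0.4854, 0.3432, 0.012]
eef_rot: [0.716, 0.698, 0.0, 0.0]
contact_force: [-3.6, -1.9, 6.0]
grip_width: 0.0269
grasp_force: 60.2
```

```bash
python3 -m inch '[{"x":0,"y":0,"z":0,"yaw":0,"hand":0},{"x":0,"y":0,"z":0,"yaw":0,"hand":0},{"x":0,"y":0,"z":0,"yaw":0,"hand":0},{"x":0,"y":0,"z":-15,"yaw":0,"hand":0},{"x":0,"y":0,"z":-45,"yaw":0,"hand":0},{"x":-45,"y":18,"z":0,"yaw":0,"hand":0.5},{"x":-45,"y":18,"z":0,"yaw":0,"hand":0.5},{"x":-45,"y":18,"z":0,"yaw":8,"hand":0.5},{"x":0,"y":0,"z":0,"yaw":8,"hand":0.5},{"x":0,"y":0,"z":0,"yaw":7,"hand":0.5}]' &&python3 -m inch '[{"x":0,"y":0,"z":0,"yaw":0,"hand":0.5}]'; python3 -c "
from h import *
c,p,d,W=wrist('w4');blobs(W,p);go(538,204,6)"
```

```text
t: 6.75
tcp_pos: [0.5365, 0.2051, 0.0723]
eef_rot: [0.843, 0.537, 0.001, 0.0]
contact_force: [-0.3, 0.4, -0.3]
grip_width: 0.0638
grasp_force: 0.0
t: 6.85
tcp_pos: [0.536, 0.2063, 0.072]
eef_rot: [0.842, 0.54, 0.0, 0.0]
contact_force: [-0.6, 0.2, -0.2]
grip_width: 0.0642
grasp_force: 0.0
[108.  86.] 31802 [448.1 338.1 178.4 106.3  -1.1] z95 25.6 slope [ 0.062 11.562] [ 83. 141. 189.]
[635.  36.] 583 [738.3 220.4  43.7   7.   80.1] z95 13.0 slope [0.094 8.383] [57. 73. 84.]
[514. 123.] 9054 [658.9 213.3  83.9  33.7 -82.6] z95 21.3 slope [ 0.186 13.572] [136. 230. 253.]
[324. 212.] 6060 [540.5 209.1  84.1  26.   66.3] z95 21.4 slope [-0.199 13.952] [144. 236. 253.]
[ 39. 296.] 2919 [352.  234.3  54.5   7.3 -65.1] z95 29.1 slope [ 0.027 18.856] [40. 64. 94.]
[554. 293.] 2654 [647.1  99.6  55.   43.7 -37.3] z95 27.9 slope [ 0.294 13.673] [ 62.  100.5 128. ]
[480. 388.] 857 [590.3  44.1  31.6  25.7 -26.5] z95 13.2 slope [-4.0000e-03  1.2326e+01] [143. 231. 251.]
t 6.9 tcp [535.8 206.7  71.9] ydir -24.4 F [-0.1 -0.4 -0.1] w 63.7 tilt [ 0.001  0.    -1.   ] q6 [0.14 0.   2.14]
shift tool [-1.6  3.  65.9]
```

View pics/w4.png

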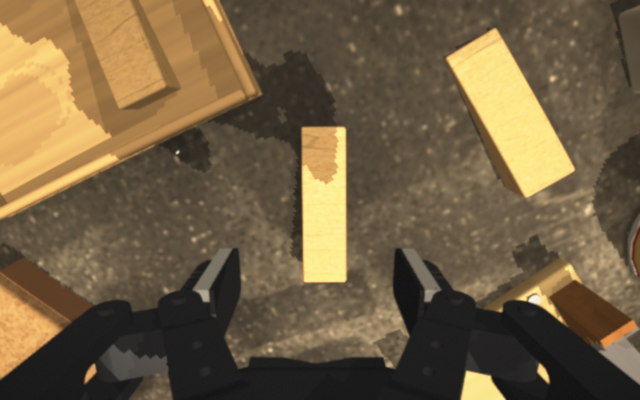

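Wedge A lies in the tray at around (125,60). Wedge B is centred between the fingers at (324,205).

```bash
python3 -m inch '[{"x":-1,"y":3,"z":30,"yaw":0,"hand":0.5},{"x":0,"y":0,"z":20,"yaw":0,"hand":0.5},{"x":0,"y":0,"z":11,"yaw":0,"hand":0.5},{"x":0,"y":0,"z":4,"yaw":0,"hand":0.5},{"x":0,"y":0,"z":0,"yaw":0,"hand":-1},{"x":0,"y":0,"z":0,"yaw":0,"hand":-1},{"x":0,"y":0,"z":0,"yaw":0,"hand":-1},{"x":0,"y":0,"z":0,"yaw":0,"hand":-1},{"x":0,"y":0,"z":0,"yaw":0,"hand":-1},{"x":0,"y":0,"z":0,"yaw":0,"hand":-1}]'; python3 -c "
from h import *
dirs();go(411,343,67)"
```

```text
t: 7.9
tcp_pos: [0.5389, 0.2048, 0.0075]
eef_rot: [0.841, 0.541, 0.001, 0.0]
contact_force: [-2.3, -0.2, 5.8]
grip_width: 0.0239
grasp_force: 59.6
t 7.9 tcp [538.9 204.8   7.5] ydir -24.5 F [-2.3 -0.2  5.8] w 23.9 tilt [ 0.002  0.    -1.   ] q6 [0.14 0.   2.13]
t 7.9 tcp [538.9 204.8   7.5] ydir -24.5 F [-2.3 -0.2  5.8] w 23.9 tilt [ 0.002  0.    -1.   ] q6 [0.14 0.   2.13]
shift tool [  72.8 -173.6  -59.7]
```

```bash
python3 -m inch '[{"x":0,"y":0,"z":-20,"yaw":0,"hand":-1},{"x":0,"y":0,"z":-40,"yaw":0,"hand":-1},{"x":18,"y":-43,"z":0,"yaw":0,"hand":-1},{"x":18,"y":-43,"z":0,"yaw":0,"hand":-1},{"x":18,"y":-43,"z":0,"yaw":0,"hand":-1},{"x":18,"y":-43,"z":0,"yaw":0,"hand":-1},{"x":0,"y":0,"z":0,"yaw":-8,"hand":-1},{"x":0,"y":0,"z":0,"yaw":-8,"hand":-1},{"x":0,"y":0,"z":0,"yaw":-7,"hand":-1},{"x":0,"y":0,"z":0,"yaw":0,"hand":-1}]'; python3 -c "
from h import *
go(411,343,14.5)
c,p,d,W=wrist('w5')"
```

```text
t: 8.9
tcp_pos: [0.4113, 0.3417, 0.0664]
eef_rot: [0.716, 0.698, 0.0, 0.0]
contact_force: [0.2, 0.2, -1.2]
grip_width: 0.0238
grasp_force: 59.2
t 8.9 tcp [411.3 341.7  66.4] ydir -1.4 F [ 0.2  0.2 -1.2] w 23.8 tilt [ 0.001  0.    -1.   ] q6 [0.45 0.   2.04]
shift tool [ 1.3 -0.4 51.9]
```

View pics/w5.png

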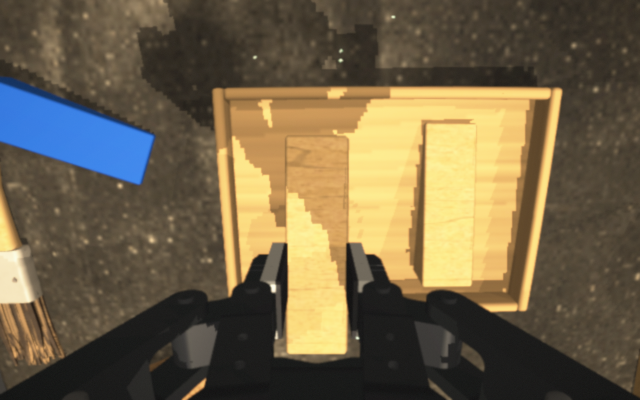

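Wedge A lies flat in the tray at (450,200). Wedge B is held above the left half at (317,240), parallel to it.

```bash
python3 -m inch '[{"x":1,"y":0,"z":25,"yaw":0,"hand":-1},{"x":0,"y":0,"z":15,"yaw":0,"hand":-1},{"x":0,"y":0,"z":8,"yaw":0,"hand":-1},{"x":0,"y":0,"z":3,"yaw":0,"hand":-1},{"x":0,"y":0,"z":1,"yaw":0,"hand":-1},{"x":0,"y":0,"z":0,"yaw":0,"hand":-1}]';python3 -m inch '[{"x":0,"y":0,"z":0.7,"yaw":0,"hand":-1},{"x":0,"y":0,"z":0,"yaw":0,"hand":-1}]'
```

```text
t: 9.55
tcp_pos: [0.4116, 0.3426, 0.0145]
eef_rot: [0.717, 0.698, 0.0, 0.0]
contact_force: [0.6, -0.1, 0.6]
grip_width: 0.0238
grasp_force: 59.2
t: 9.75
tcp_pos: [0.4116, 0.3426, 0.0137]
eef_rot: [0.716, 0.698, 0.0, 0.0]
contact_force: [-0.6, 0.3, -0.7]
grip_width: 0.0239
grasp_force: 59.2
```

```bash
python3 -m inch '[{"x":0,"y":0,"z":0.7,"yaw":0,"hand":-1},{"x":0,"y":0,"z":0,"yaw":0,"hand":-1}]';python3 -m inch '[{"x":0,"y":0,"z":0,"yaw":0,"hand":0},{"x":0,"y":0,"z":0,"yaw":0,"hand":0},{"x":0,"y":0,"z":0,"yaw":0,"hand":0},{"x":0,"y":0,"z":-15,"yaw":0,"hand":0},{"x":0,"y":0,"z":-45,"yaw":0,"hand":0},{"x":0,"y":0,"z":-50,"yaw":0,"hand":1},{"x":0,"y":0,"z":-50,"yaw":0,"hand":1},{"x":-46,"y":5,"z":0,"yaw":0,"hand":1},{"x":-46,"y":5,"z":0,"yaw":0,"hand":1},{"x":-46,"y":5,"z":0,"yaw":0,"hand":1}]'; python3 -m inch '[{"x":-46,"y":5,"z":0,"yaw":0,"hand":1},{"x":-46,"y":5,"z":0,"yaw":0,"hand":1},{"x":-46,"y":5,"z":0,"yaw":0,"hand":1},{"x":-46,"y":5,"z":0,"yaw":0,"hand":1},{"x":0,"y":0,"z":0,"yaw":-8.5,"hand":1},{"x":0,"y":0,"z":0,"yaw":-8.5,"hand":1},{"x":0,"y":0,"z":0,"yaw":-8.5,"hand":1},{"x":0,"y":0,"z":0,"yaw":-8.5,"hand":1},{"x":0,"y":0,"z":0,"yaw":-8.5,"hand":1},{"x":0,"y":0,"z":0,"yaw":-8.5,"hand":1}]'; python3 -m inch '[{"x":0,"y":0,"z":0,"yaw":-8.5,"hand":1},{"x":0,"y":0,"z":0,"yaw":-8.5,"hand":1},{"x":0,"y":0,"z":0,"yaw":-8.5,"hand":1},{"x":0,"y":0,"z":0,"yaw":-8.5,"hand":1},{"x":0,"y":0,"z":0,"yaw":-8.5,"hand":1},{"x":0,"y":0,"z":0,"yaw":-8.5,"hand":1},{"x":0,"y":0,"z":0,"yaw":-5,"hand":1},{"x":0,"y":0,"z":0,"yaw":0,"hand":1}]'; python3 -c "
from h import *
c=r.calibration('wrist');t,M=dirs();print('cam in tool',M.T@(-np.array(c['R']).T@np.array(c['t'])*1000-t))
go(439.5,21,3)
p,d=r.camera('top');cv2.imwrite('pics/top1.png',p);np.savez('top1.npz',p=p,d=d);c=r.calibration('top');W=cloud(c,d);blobs(W,p,.006,.06,100)
c,p,d,W=wrist('w6');print('wrist');blobs(W,p,.006,.12)
"
```

```text
t: 9.95
tcp_pos: [0.4116, 0.3426, 0.0135]
eef_rot: [0.716, 0.698, 0.0, 0.0]
contact_force: [-3.1, -1.4, 7.3]
grip_width: 0.0238
grasp_force: 60.0
t: 10.95
tcp_pos: [0.4227, 0.2029, 0.1742]
eef_rot: [0.716, 0.698, 0.001, 0.001]
contact_force: [0.7, -0.5, -0.5]
grip_width: 0.0853
grasp_force: 0.0
t: 11.95
tcp_pos: [0.4377, 0.0196, 0.1737]
eef_rot: [0.343, 0.939, 0.0, 0.001]
contact_force: [-0.5, -0.6, 0.1]
grip_width: 0.0853
grasp_force: 0.0
t: 12.75
tcp_pos: [0.4378, 0.0196, 0.1735]
eef_rot: [-0.135, 0.991, -0.0, 0.0]
contact_force: [-0.5, 0.2, 0.3]
grip_width: 0.0854
grasp_force: 0.0
t 12.8 tcp [437.8  19.6 173.5] ydir 105.5 F [-0.5  0.2  0.3] w 85.4 tilt [ 0.001 -0.    -1.   ] q6 [-0.26  0.   -0.53]
cam in tool [ 6.83512168e+01 -4.86414902e-02 -1.42987321e+02]
t 12.8 tcp [437.8  19.6 173.5] ydir 105.5 F [-0.5  0.2  0.3] w 85.4 tilt [ 0.001 -0.    -1.   ] q6 [-0.26  0.   -0.53]
shift tool [ -1.9   1.  170.5]
[172.  59.] 197 [923.8 687.2 106.    7.9  -1.1] z95 57.8 slope [7.0000e-03 3.4198e+01] [116. 156. 179.]
[302. 111.] 914 [767.8 329.6  87.8  72.6  72.1] z95 53.2 slope [ 0.096 22.
[... 1603 characters left out ...]
 [268.3 399.7  79.1  32.5 -23.6] z95 21.5 slope [-0.182 14.092] [161.  85.  52.]
[302. 331.] 737 [210.  329.7 181.7  33.6 -88.6] z95 12.7 slope [1.000e-03 9.198e+00] [ 80. 166. 225.]
wrist
[378.  31.] 11195 [315.4  29.5 154.   63.5 -74.4] z95 85.2 slope [-0.203 61.3  ] [79. 87. 71.]
[554. 124.] 11539 [334.7 195.7 111.7  66.3 -64.8] z95 31.7 slope [-0.046 29.229] [ 89. 149. 208.]
[317. 181.] 7063 [436.4  19.9 140.5  36.   15. ] z95 36.5 slope [-1.0000e-03  3.2419e+01] [222. 249. 254.]
[609. 269.] 7265 [465.2 311.5 212.2  99.2  30.6] z95 26.6 slope [-1.4000e-02  1.4843e+01] [ 85. 144. 192.]
[301. 326.] 6125 [583.4  43.4  92.8  75.8 -76.1] z95 58.0 slope [2.7000e-02 2.7405e+01] [137. 170. 224.]
```

View pics/w6.png

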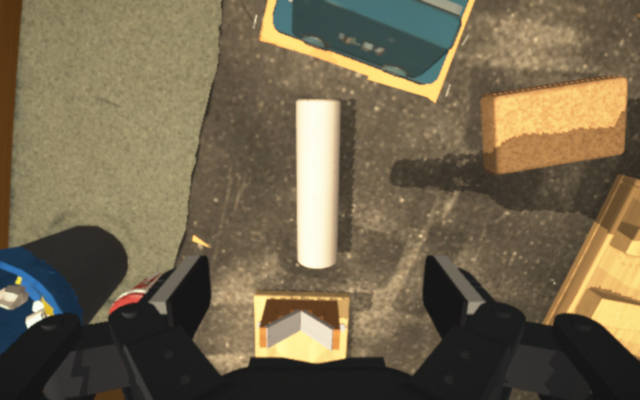

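The picture shows the core at (317,181) square between the fingers, the near saddle at (300,320) and the vise at the top, clear of the gripper. Descending on the core.

```bash
python3 -m inch '[{"x":-1,"y":1,"z":45,"yaw":0,"hand":1},{"x":0,"y":0,"z":45,"yaw":0,"hand":1},{"x":0,"y":0,"z":40,"yaw":0,"hand":1},{"x":0,"y":0,"z":20,"yaw":0,"hand":1},{"x":0,"y":0,"z":14,"yaw":0,"hand":1},{"x":0,"y":0,"z":0,"yaw":0,"hand":1}]'; python3 -m inch '[{"x":0,"y":0,"z":0,"yaw":0,"hand":0.3},{"x":0,"y":0,"z":0,"yaw":0,"hand":0.1},{"x":0,"y":0,"z":0,"yaw":0,"hand":-0.1},{"x":0,"y":0,"z":0,"yaw":0,"hand":-1},{"x":0,"y":0,"z":0,"yaw":0,"hand":-1},{"x":0,"y":0,"z":0,"yaw":0,"hand":-1},{"x":0,"y":0,"z":0,"yaw":0,"hand":-1}]'; python3 -c "
from h import *
dirs()"
```

```text
t: 13.45
tcp_pos: [0.4373, 0.0211, 0.0073]
eef_rot: [-0.134, 0.991, 0.0, -0.001]
contact_force: [0.2, 0.3, 0.5]
grip_width: 0.0857
grasp_force: 0.0
t: 14.15
tcp_pos: [0.4394, 0.0206, 0.0099]
eef_rot: [-0.135, 0.991, -0.0, 0.001]
contact_force: [-1.4, 0.7, 7.6]
grip_width: 0.0341
grasp_force: 59.5
t 14.2 tcp [439.4  20.6   9.9] ydir 105.5 F [-1.4  0.7  7.6] w 34.1 tilt [ 0.002 -0.    -1.   ] q6 [-0.25  0.   -0.52]
```

```bash
python3 -m inch '[{"x":0,"y":0,"z":-15,"yaw":0,"hand":-1},{"x":0,"y":0,"z":-45,"yaw":0,"hand":-1},{"x":0,"y":0,"z":-40,"yaw":2,"hand":-1},{"x":-45,"y":-2.5,"z":0,"yaw":0,"hand":-1},{"x":-45,"y":-2.5,"z":0,"yaw":0,"hand":-1},{"x":-45,"y":-2.5,"z":0,"yaw":0,"hand":-1},{"x":-43,"y":-3,"z":0,"yaw":0,"hand":-1},{"x":0,"y":0,"z":0,"yaw":0,"hand":-1},{"x":0,"y":0,"z":0,"yaw":0,"hand":-1},{"x":0,"y":0,"z":0,"yaw":0,"hand":-1}]'; python3 -c "
from h import *
go(615.4,51.9,55)
for n in ('top','scene'):
    p,d=r.camera(n);W=cloud(r.calibration(n),d);hsv=cv2.cvtColor(p,cv2.COLOR_BGR2HSV)
    m=((hsv[...,1]<75)&(hsv[...,2]>150)&(W[...,2]>.085)&(W[...,2]<.135)&(abs(W[...,0]-.615)<.09)&(abs(W[...,1]-.05)<.07));P=W[m];print(n,m.sum(),rect(P),np.percentile(P[:,2],[5,95]))
    cv2.imwrite('pics/'+n+'2.png',p)
c,p,d,W=wrist('w7')
"
```

```text
t: 15.15
tcp_pos: [0.6132, 0.0521, 0.1089]
eef_rot: [-0.117, 0.993, 0.0, -0.0]
contact_force: [-0.5, -1.0, -1.5]
grip_width: 0.0337
grasp_force: 60.3
t 15.2 tcp [613.2  52.1 108.9] ydir 103.5 F [-0.5 -1.  -1.5] w 33.7 tilt [-0.  0. -1.] q6 [-0.13  0.   -0.36]
shift tool [-2.1 -0.7 53.9]
top 258 [614.5  51.6 139.6  27.5  14.1] [0.1286982  0.13468494]
scene 425 [610.4  52.9 142.6  46.9  17.8] [0.11316706 0.13471022]
```

View pics/w7.png

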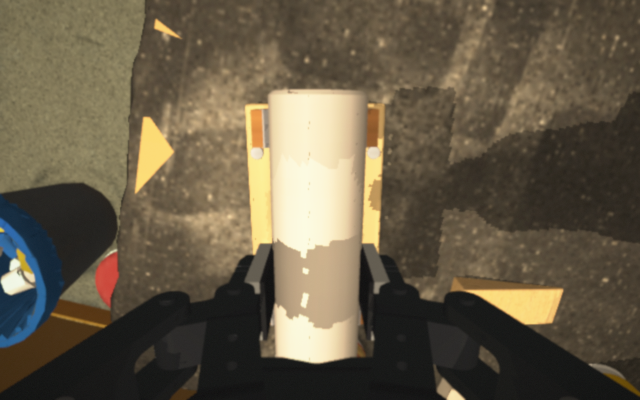

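The core is over the cradle, its end at row 90. The foot's end is at row 104, between columns 246 and 384. Computing the lateral and axial offsets.

```bash
python3 - <<'E'
from h import *
c=r.calibration("wrist");t,M=dirs();z=np.load("w7.npz");p=z["p"];W=z["W"]*1000
L=(W-t)@M   # tool-axes coordinates rel. TCP (x toward robot, y, z down)
def span(m,k,n):
    v=L[...,k][m];print(n,m.sum(),"axis",k,np.percentile(v,[0.5,2,98,99.5]).round(1))
Z=W[...,2]
near=(abs(L[...,1])<60)&(L[...,0]>25)&(L[...,0]<90)
core=near&(Z>115)&(Z<145);span(core,1,"core y");span(core,0,"core x")
sad=near&(Z>50)&(Z<66)&(abs(L[...,1])<45);span(sad,1,"saddle y");span(sad,0,"saddle x")
foot=near&(Z>7)&(Z<18);span(foot,1,"foot y");span(foot,0,"foot x")
hsv=cv2.cvtColor(p,cv2.COLOR_BGR2HSV)
for row in(115,160,200):
    w=np.where((hsv[row,:,1]>90)&(hsv[row,:,2]>120)&(np.arange(640)>225)&(np.arange(640)<400))[0]
    g=np.where((hsv[row,:,1]<90)&(hsv[row,:,2]>150)&(np.arange(640)>260)&(np.arange(640)<380))[0]
    f=(plane(c,[(w.min(),row),(w.max()+1,row)],.012)*1000-t)@M;k=(plane(c,[(g.min(),row),(g.max()+1,row)],.119)*1000-t)@M
    print(row,"foot/saddle edge",f[:,1].round(1),f[:,1].mean().round(1),"core",k[:,1].round(1),k[:,1].mean().round(1))
E
```

```text
t 15.3 tcp [613.5  52.  109.7] ydir 103.5 F [ 0.5  0.8 -1.6] w 34.1 tilt [ 0.002 -0.    -1.   ] q6 [-0.13  0.   -0.36]
core y 13362 axis 1 [-17.4 -16.4  16.8  17.8]
core x 13362 axis 0 [25.3 26.1 71.8 72.5]
saddle y 1125 axis 1 [-35.3 -35.   32.6  32.8]
saddle x 1125 axis 0 [45.4 46.  65.5 66. ]
foot y 1477 axis 1 [-47.2 -46.7  44.5  45. ]
foot x 1477 axis 0 [25.1 25.4 68.  68. ]
115 foot/saddle edge [-54.2  45.5] -4.4 core [-19.9  16.8] -1.6
160 foot/saddle edge [-47.8  44.9] -1.4 core [-17.5  16.6] -0.5
200 foot/saddle edge [-47.1  44.8] -1.1 core [-17.7  17.1] -0.3
```

```bash
python3 -m inch '[{"x":-2,"y":-1,"z":25,"yaw":0,"hand":-1},{"x":0,"y":0,"z":15,"yaw":0,"hand":-1},{"x":0,"y":0,"z":8,"yaw":0,"hand":-1},{"x":0,"y":0,"z":4,"yaw":0,"hand":-1},{"x":0,"y":0,"z":2,"yaw":0,"hand":-1},{"x":0,"y":0,"z":0,"yaw":0,"hand":-1},{"x":0,"y":0,"z":0,"yaw":0,"hand":-1}]'; python3 -m inch '[{"x":0,"y":0,"z":1,"yaw":0,"hand":-1},{"x":0,"y":0,"z":0,"yaw":0,"hand":-1},{"x":0,"y":0,"z":1,"yaw":0,"hand":-1},{"x":0,"y":0,"z":0,"yaw":0,"hand":-1}]'; python3 -c "
from h import *
go(615.4,51.9,50)"
```

```text
t: 16.0
tcp_pos: [0.6166, 0.0516, 0.0553]
eef_rot: [-0.117, 0.993, -0.0, 0.001]
contact_force: [-0.4, -0.2, -1.7]
grip_width: 0.0342
grasp_force: 60.3
t: 16.4
tcp_pos: [0.616, 0.0516, 0.0524]
eef_rot: [-0.117, 0.993, 0.0, -0.0]
contact_force: [-0.2, -0.7, -1.8]
grip_width: 0.0341
grasp_force: 60.3
t 16.4 tcp [616.   51.6  52.4] ydir 103.5 F [-0.2 -0.7 -1.8] w 34.1 tilt [-0.  0. -1.] q6 [-0.13  0.   -0.36]
shift tool [0.6 0.4 2.4]
```

```bash
for i in 1 2 3; do python3 -m inch '[{"x":0,"y":0,"z":0.7,"yaw":0,"hand":-1},{"x":0,"y":0,"z":0,"yaw":0,"hand":-1},{"x":0,"y":0,"z":0,"yaw":0,"hand":-1}]' | grep -E "tcp|contact"; done
```

```text
tcp_pos: [0.6161, 0.0516, 0.0518]
contact_force: [1.6, 0.9, -1.4]
tcp_pos: [0.6161, 0.0516, 0.0511]
contact_force: [0.3, -0.4, -1.4]
tcp_pos: [0.616, 0.0516, 0.0504]
contact_force: [-0.9, -0.6, -0.9]
```

```bash
for i in 1 2 3; do python3 -m inch '[{"x":0,"y":0,"z":0.6,"yaw":0,"hand":-1},{"x":0,"y":0,"z":0,"yaw":0,"hand":-1},{"x":0,"y":0,"z":0,"yaw":0,"hand":-1}]' | grep -E "tcp|contact"; done; python3 -c "
from h import *
dirs();print(r.sense()['ft_torque'])"
```

```text
tcp_pos: [0.6162, 0.0516, 0.0499]
contact_force: [-0.1, 0.7, -0.6]
tcp_pos: [0.6162, 0.0516, 0.0498]
contact_force: [-3.1, 0.8, 5.3]
tcp_pos: [0.6163, 0.0516, 0.0497]
contact_force: [-3.8, -0.4, 9.8]
t 18.2 tcp [616.3  51.6  49.7] ydir 103.5 F [-3.8 -0.4  9.8] w 33.8 tilt [ 0.001 -0.    -1.   ] q6 [-0.13 -0.   -0.36]
[0.01885246 1.00238974 0.22571288]
```

```bash
python3 -m inch '[{"x":0.6,"y":0,"z":0,"yaw":0,"hand":-1},{"x":0,"y":0,"z":0,"yaw":0,"hand":-1},{"x":0,"y":0,"z":0,"yaw":0,"hand":-1},{"x":0,"y":0,"z":0,"yaw":0,"hand":-1}]'; python3 - <<'E'
from h import *
dirs();print(r.sense()['ft_torque'])
for n in ('top','scene'):
    p,d=r.camera(n);W=cloud(r.calibration(n),d);hsv=cv2.cvtColor(p,cv2.COLOR_BGR2HSV)
    m=((hsv[...,1]<75)&(hsv[...,2]>150)&(W[...,2]>.06)&(W[...,2]<.085)&(abs(W[...,0]-.615)<.085)&(abs(W[...,1]-.05)<.05));P=W[m];print(n,m.sum(),rect(P))
    cv2.imwrite(f'pics/{n}3.png',cv2.resize(p[90:330,230:500],None,fx=2,fy=2))
c,p,d,W=wrist("w8");t,M=dirs();L=(W*1000-t)@M;Z=W[...,2]
near=(abs(L[...,1])<60)&(L[...,0]>25)&(L[...,0]<90)
for nm,a,b,k in(("core",.060,.085,0),("foot",.007,.018,0),("core",.06,.085,1),("foot",.007,.018,1)):
    print(nm,k,np.percentile(L[...,k][near&(Z>a)&(Z<b)&((nm!="core")|(abs(L[...,1])<20))],[.5,2,98,99.5]).round(1))
co=near&(Z>.06)&(abs(L[...,1])<4);print("tilt slope",np.polyfit(L[...,0][co],Z[co]*1000,1))
print(r.sense()["contact_force"])
E
```

```text
t: 18.6
tcp_pos: [0.6163, 0.0516, 0.0497]
eef_rot: [-0.118, 0.993, -0.0, 0.001]
contact_force: [-2.1, 0.9, 6.1]
grip_width: 0.0338
grasp_force: 61.2
t 18.6 tcp [616.3  51.6  49.7] ydir 103.5 F [-2.1  0.9  6.1] w 33.8 tilt [ 0.002  0.    -1.   ] q6 [-0.13  0.   -0.36]
[0.23703999 0.27765294 0.20796292]
top 284 [617.6  50.8 139.4  29.   12.9]
scene 592 [611.3  45.4 134.2  54.1   8.3]
t 18.8 tcp [616.3  51.6  49.7] ydir 103.5 F [-1.8  0.3  7.1] w 34.3 tilt [ 0.002  0.    -1.   ] q6 [-0.13  0.   -0.36]
core 0 [25.3 26.1 71.7 72.4]
foot 0 [25.1 25.4 70.9 71. ]
core 1 [-17.5 -16.5  16.6  17.5]
foot 1 [-45.6 -44.9  44.7  45.4]
tilt slope [1.85648995 1.56250746]
[-1.80823503  0.33054606  7.09558852]
```

View pics/scene3.png

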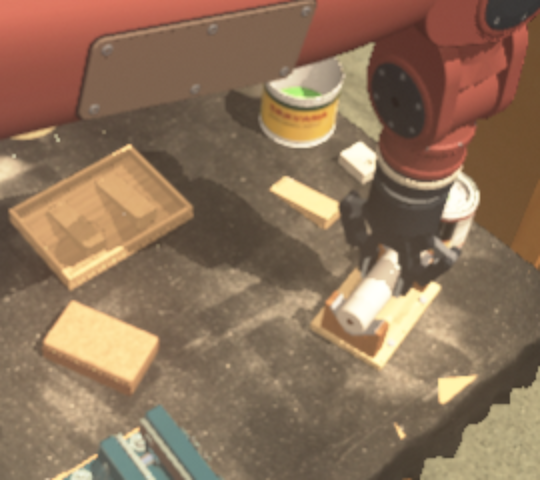

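The core sits in both saddles, laterally centred, with two wedges in the tray and the third on the table at (305,200). Bringing the push up to about 10 N.

```bash
python3 -m inch '[{"x":0,"y":0,"z":0.4,"yaw":0,"hand":-1},{"x":0,"y":0,"z":0,"yaw":0,"hand":-1},{"x":0,"y":0,"z":0,"yaw":0,"hand":-1},{"x":0,"y":0,"z":0,"yaw":0,"hand":-1},{"x":0,"y":0,"z":0,"yaw":0,"hand":-1}]'; python3 -m inch '[{"x":0,"y":0,"z":0,"yaw":0,"hand":-1},{"x":0,"y":0,"z":0,"yaw":0,"hand":-1},{"x":0,"y":0,"z":0,"yaw":0,"hand":-1},{"x":0,"y":0,"z":0,"yaw":0,"hand":-1},{"x":0,"y":0,"z":0,"yaw":0,"hand":-1}]'; python3 -c "
from plant import r
print(r.sense()['ft_torque'])"
```

```text
t: 19.25
tcp_pos: [0.6163, 0.0516, 0.0497]
eef_rot: [-0.118, 0.993, -0.0, 0.001]
contact_force: [-2.6, 1.6, 10.2]
grip_width: 0.0342
grasp_force: 61.4
t: 19.75
tcp_pos: [0.6163, 0.0516, 0.0497]
eef_rot: [-0.118, 0.993, -0.0, 0.001]
contact_force: [-4.1, 1.0, 9.7]
grip_width: 0.034
grasp_force: 61.4
[0.2216819  0.56786853 0.17967471]
```

```bash
python3 -c "
from plant import r
print(r.close_job())"
```

```text
the job is handed in; nothing more can be done
None
```

The job is handed in: two wedges lie flat in the tray, the third was left where it was, and the core sits centred in both V saddles, still gripped and pressed down with about 10 N.

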